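# Seat the diffuser plate of a microscope light base

## Robot

A 6-joint arm with a two-finger parallel gripper is mounted at the origin on the work surface. World frame = base frame: x ahead of the robot, y to its left, z up, the work surface at z = 0. Lengths are in m, angles in rad, forces in N, time in s.
With the tool pointing down it reaches from about 0.25 to 0.725 m from the base axis. Payload 9.7 kg.
Tool frame: the origin (TCP) lies on the mounting face of the last link; the fingertips stand 173 mm ahead of it and the grasp point (between the pads) lies 155 mm ahead of it (robot.pinch_z is the distance from the TCP to the grasp point, in m); z points along the fingers, y is the direction in which the jaws open and shut (so a half turn about z gives the same grasp; the last joint's range is limited). The gripper opens to 85 mm and grips with 20 to 120 N. Pads are 22 mm wide; open, the fingers measure 114 mm over their backs; the gripper's body (76 mm by 85 mm) begins 54 mm behind the grasp point. The pads swing forward as they close: fully open they stand 13 mm farther back than shut.
Start: joints at [1.111, 0.087, 0.176, 1.66, 0, 1.571], TCP at [0.244, 0.493, 0.405] pointing down, gripper open.
Joint ranges: [-3.13, 3.13], [-0.85, 1.81], [-1.15, 1.24], [-2.2, 2.28], [-1.44, 1.52], [-3.14, 3.14]. Speed limits (rad/s): [2.22, 2.22, 2.57, 3.14, 3.14, 3.14].

## Interface

Orientations are given as a unit quaternion [x, y, z, w].
In Python, from rig import robot gives the robot as it stands.
- The arm moves only by the tool step_arm, never from a script. Its argument "increments" is a list that holds one entry, the list of rows, each a list of 7 numbers: the shift along the tool's x, y, z in m, then the turn, a rotation vector about the tool's x, y, z in degrees, then the gripper's target within -1 to 1 (shut at 1, half-way at 0, fully open at -1). In form: [[[tx, ty, tz, ax, ay, az, fingers], ...]]. A call has 1 to 5 rows; each row shifts and turns the commanded pose from where the row before left it, along the tool's axes as they then stand; what a row does not reach is not made up. A row lasts 1/10 s, in which the tool goes at most 50 mm and 8.59 degrees, less where a joint would pass 70% of its speed; a pose out of reach is approached as far as the arm can. A call is refused whole if a number of a shift passes 0.05 or a number of a turn 8.59, either way. A call with a gripper value outside its range is refused whole. The fingers move at their own pace and stop on an object; "newtons" is the grip in N (left out, the last holds). Time passes only in rows, so rows that do not move let the fingers close. It gives the time, the measured TCP pose, the force and the opening at its end, in the units of the state.
- robot.read_state(): the state, without advancing time (a new reading comes with each control period).
- robot.read_camera(name): name is "scene" or "top"; returns the picture (384x512x3 uint8, red, green, blue); there is no depth.
- robot.camera_info(name): a dict with "mtx" (3x3 intrinsics, pixels), "R" (3x3) and "t" (3): a world point X has camera coordinates R X + t. Camera axes: x right, y down, z forward; pixel columns grow to the right and rows downward; lengths in m; the calibration is good to about 2 mm. A picture is of the moment at which its call begins. camera_info takes no time and is no camera call.
- robot.finish_job(): hands the job in, once; it reports no verdict.
The state is a dict: "t": time; "joint_pos": joint angles; "qd": joint speeds; "joint_torque": joint torques, N m; "tool_pos": TCP position; "tcp_rot": TCP orientation; "force": force on the tool from outside, world axes, zero at the start; "wrist_torque": the same for the moment, N m; "opening": finger opening in m.
Only numpy, scipy, OpenCV 4.12 (cv2) and the standard library are available. Lean on these libraries where they do the work, as an engineer would, in place of code of your own. Each camera call takes 0.05 s, during which the arm holds its last target. There are 200 camera calls.

## Task

At the microscope table of the exhibition, the white plate of one light base is sitting crooked, one end standing up on its stiff catch. Press the raised end down until the plate lies level and fully home in its recess, then let go; leave the blue plate as it is.

Things in the scene. Friction and masses are not known exactly. Their poses are not given: they have to be found in the camera images.
- white_plate_centre (a point): centre (half-way up) of the loose white plate, 100 mm (its x) by 80 mm (its y) by 6 mm thick (its z, up through the top face), about 120 g. It lies in the recess of light_base; at the start its +x end stands about 20 mm up (tilt about 12 degrees), held up by a brass catch bar underneath, and its -x end is already down on the recess floor.
- white_plate_mark (a point): black dot, 16 mm across, printed on the top face of the white plate near its raised end: 35 mm from the plate's centre along the plate's +x, on the centre line. The catch bar is right below it, so this is the place to press. The catch starts to yield at about 6 N, slides down 17 mm with a steady resistance and stays down; then the plate meets the rigid recess floor. 10 to 20 N straight down, with shut fingers, is plenty.
- light_base: grey metal light base, fixed to the table, 150 mm (x) by 130 mm (y) by 40 mm high; origin at the centre of its underside, on the table, z up. Its top has a recess 106 by 86 mm, 6 mm deep, centred: when the white plate is home its top face is flush with the base's top, 40 mm above the origin, and its centre 37 mm above it. The base's +x is the side of the catch and of the plate's raised end.
- blue_plate_centre (a point): centre (half-way up) of the blue plate, same size as the white one (100 by 80 by 6 mm), with a white dot. It already lies level in a second grey base of the same shape and must not be disturbed.

How it is judged:
By the outcome, as a careful person would: the job done as asked, in the order asked, and still so for the second after the job is handed in, with the robot touching nothing.
It also fails if it takes over 29 s, if anything falls off the work surface, if the arm or the gripper's body presses on something with over 40 N, if the wrist force passes 120 N, or if a joint passes its speed limit or range.

## Working session

There is one attempt and no reset: what is moved stays moved. The work goes in short steps, Python scripts to look and compute and a tool call to move; the robot and the scene stay as the last step left them, time stands still between calls to the robot, and variables do not carry over. Pictures are saved under pics/ and viewed, about 8 in all and at most 12, crops included, and the job is handed in when it is done.

Besides the shell and the picture viewer there is one more tool, called after "Emit:" as a command line: name --argument value ..., lists and objects as JSON in quotes. step_arm: Moves the arm, as the interface text tells. Its arguments: {"type":"object","properties":{"increments":{"type":"array"},"newtons":{"type":"number"}},"required":["increments"]}

```bash
mkdir -p pics; python3 - <<'E'
from rig import robot
import cv2
for n in("scene","top"):
    im=robot.read_camera(n); cv2.imwrite(f"pics/{n}0.png",im[:,:,::-1]); 
    i=robot.camera_info(n); print(n,i["mtx"].tolist(),(-i["R"].T@i["t"]).round(3))
s=robot.read_state(); print(s)
E
```

```text
scene [[435.0913133428404, 0.0, 255.38769196317455], [0.0, 435.0913133428404, 189.27195415151363], [0.0, 0.0, 1.0]] [0.894 0.431 0.604]
top [[384.65343150606634, 0.0, 255.8868355177099], [0.0, 384.65343150606634, 185.05669532290676], [0.0, 0.0, 1.0]] [ 0.415 -0.006  0.844]
{'t': 0.1, 'joint_pos': array([1.11104094e+00, 8.74058841e-02, 1.75196972e-01, 1.65980019e+00,
       1.05712488e-05, 1.57082479e+00]), 'qd': array([ 0.00076241, -0.00040414,  0.00269214,  0.00093114,  0.00028882,
       -0.00245451]), 'joint_torque': array([ 7.96799418e-05, -5.21560371e+01,  4.65654802e+01,  1.59467943e-02,
       -4.74873696e-05,  5.57099966e-06]), 'tool_pos': array([0.24404938, 0.49288817, 0.40404498]), 'tcp_rot': array([ 2.27872254e-01,  9.73690848e-01, -5.89232248e-04, -1.43308362e-04]), 'force': array([ 0.12455723,  0.63567682, -0.26526937]), 'wrist_torque': array([-0.02388556,  0.01727144,  0.02242203]), 'opening': 0.08552575498261529}
```

View pics/scene0.png

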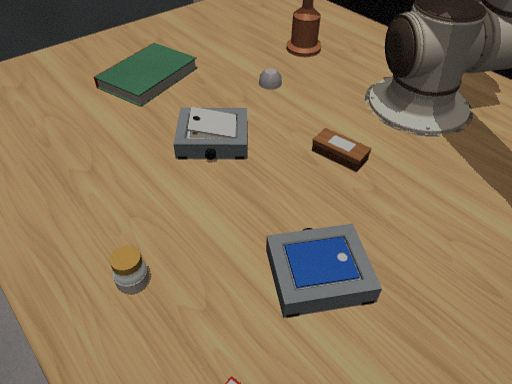

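View pics/top0.png

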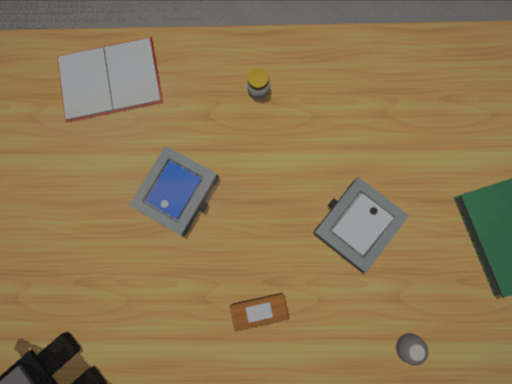

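The scene view shows the white plate at about (213,124) with its dot at (196,118). The top view shows the plate at (362,223) and its dot at (374,211), at the raised end. The blue plate is at (173,190) in the top view. Next I'll triangulate the dot and fit the plate and base.

```bash
cat > h.py <<'E'
import numpy as np, cv2
from rig import robot
def ray(n,p):
    i=robot.camera_info(n); d=i["R"].T@np.linalg.solve(i["mtx"],[p[0],p[1],1.]); return -i["R"].T@i["t"],d/np.linalg.norm(d)
def onplane(n,p,z):
    c,d=ray(n,p); return c+d*(z-c[2])/d[2]
def cross(a,b):
    (c,d),(e,f)=ray("top",a),ray("scene",b)
    s,t=np.linalg.lstsq(np.c_[d,-f],e-c,rcond=None)[0]; P,Q=c+s*d,e+t*f; return (P+Q)/2,np.linalg.norm(P-Q)
def dot(im,x,y,r=10):
    g=cv2.cvtColor(im,cv2.COLOR_BGR2GRAY)[y-r:y+r+1,x-r:x+r+1].astype(float)
    w=np.clip(110-g,0,None)
    n,l,s,c=cv2.connectedComponentsWithStats((w>0).astype(np.uint8))
    k=min(range(1,n),key=lambda k:np.hypot(*(c[k]-r))); w=w*(l==k); yy,xx=np.mgrid[-r:r+1,-r:r+1]
    return (x+(w*xx).sum()/w.sum(), y+(w*yy).sum()/w.sum()), s[k][4]
E
python3 - <<'E'
from h import *
t=cv2.imread("pics/top0.png"); s=cv2.imread("pics/scene0.png")
a,na=dot(t,374,211); b,nb=dot(s,196,118,6); print(a,na,b,nb,cross(a,b))
# white plate & base in top view
hsv=cv2.cvtColor(t,cv2.COLOR_BGR2HSV); roi=np.zeros(t.shape[:2],np.uint8); roi[165:285,300:420]=255
print("plate px",hsv[230,355],"base px",hsv[195,345],hsv[215,398],"wood",hsv[180,310])
base=((hsv[...,1]<90)*roi).astype(np.uint8); 
white=((hsv[...,1]<60)&(hsv[...,2]>165))*roi
for nm,m,z in(("base",base,.04),("white",white.astype(np.uint8),.045)):
    c=max(cv2.findContours(m,0,2)[0],key=cv2.contourArea); r=cv2.minAreaRect(c); q=cv2.boxPoints(r)
    P=np.array([onplane("top",p,z) for p in q]); print(nm,r,q.round(1).tolist()); print(P.round(4).tolist(),np.linalg.norm(P-np.roll(P,1,0),axis=1).round(4),P.mean(0).round(4))
v=cv2.resize(np.hstack([t[165:285,300:420],cv2.resize(s[90:170,160:260],(150,120),interpolation=0)]),None,fx=2.9,fy=2.9,interpolation=cv2.INTER_NEAREST); cv2.imwrite("pics/crop1.png",v)
E
```

```text
(np.float64(373.15380883066473), np.float64(210.42988840368753)) 44 (np.float64(195.9102564102564), np.float64(117.78365384615384)) 28 (array([ 0.49711921, -0.22599798,  0.05676908]), np.float64(0.002962813163677278))
plate px [110  10 161] base px [ 84  11 117] [ 90  11 117] wood [ 20 123 158]
base ((358.9320068359375, 223.06973266601562), (70.74797058105469, 73.96048736572266), 37.14668655395508) [[308.3999938964844, 231.1999969482422], [353.1000061035156, 172.1999969482422], [409.5, 215.0], [364.79998779296875, 273.8999938964844]]
[[0.4578, -0.0961, 0.04], [0.5816, -0.1941, 0.04], [0.4901, -0.3061, 0.04], [0.3711, -0.2076, 0.04]] [0.1413 0.1579 0.1446 0.1544] [ 0.4751 -0.201   0.04  ]Traceback (most recent call last):
  File "<stdin>", line 10, in <module>
ValueError: max() iterable argument is empty
```

```bash
python3 - <<'E'
from h import *
t=cv2.imread("pics/top0.png"); s=cv2.imread("pics/scene0.png")
hsv=cv2.cvtColor(t,cv2.COLOR_BGR2HSV); roi=np.zeros(t.shape[:2],np.uint8); roi[165:285,300:420]=1
for nm,m,z in(("white",(hsv[...,1]<60)&(hsv[...,2]>138),.049),("top",(hsv[...,1]<60)&(hsv[...,2]>100),.04)):
    m=cv2.morphologyEx(m.astype(np.uint8)*roi,cv2.MORPH_OPEN,np.ones((5,5),np.uint8))
    c=max(cv2.findContours(m,0,2)[0],key=cv2.contourArea); q=cv2.boxPoints(cv2.minAreaRect(c))
    P=np.array([onplane("top",p,z) for p in q]);e=P-np.roll(P,1,0); print(nm,q.round(1).tolist(),P.round(4).tolist(),np.linalg.norm(e,axis=1).round(4),np.degrees(np.arctan2(e[:,1],e[:,0])).round(1),P.mean(0).round(4))
v=cv2.resize(np.hstack([t[165:285,300:420],cv2.resize(s[90:170,160:260],(150,120),interpolation=0)]),None,fx=2.9,fy=2.9,interpolation=cv2.INTER_NEAREST); cv2.imwrite("pics/crop1.png",v)
from scipy.spatial.transform import Rotation as R
r=robot.read_state(); print(R.from_quat(r["tcp_rot"]).inv().apply(np.array([.497,-.226,.30])-r["tool_pos"]).round(3))
E
```

```text
white [[331.70001220703125, 230.10000610351562], [362.0, 192.1999969482422], [393.20001220703125, 217.1999969482422], [362.8999938964844, 255.10000610351562]] [[0.4591, -0.1426, 0.049], [0.5372, -0.2084, 0.049], [0.4848, -0.2694, 0.049], [0.4086, -0.2035, 0.049]] [0.0791 0.1021 0.0803 0.1008] [  50.3  -40.1 -130.7  139.2] [ 0.4724 -0.206   0.049 ]
top [[314.6000061035156, 232.1999969482422], [358.29998779296875, 176.10000610351562], [409.1000061035156, 215.6999969482422], [365.5, 271.70001220703125]] [[0.4557, -0.1089, 0.04], [0.5732, -0.2046, 0.04], [0.4886, -0.3053, 0.04], [0.3753, -0.2093, 0.04]] [0.1286 0.1515 0.1315 0.1484] [  51.3  -39.2 -130.   139.7] [ 0.4732 -0.207   0.04  ]
[-0.546 -0.532  0.105]
```

View pics/crop1.png

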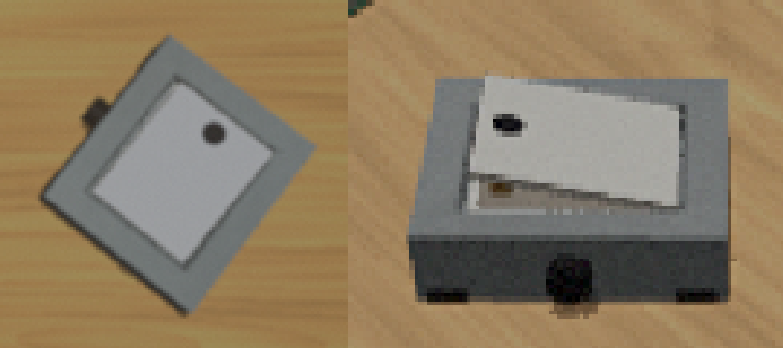

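The crop shows the raised end at the dot, with the brass catch below it. The sizes agree with those given: the base measures about 150x130 mm, the plate 100x80 mm, and the dot is at z≈57 mm. The axis is at about -40° and the aim point is (0.498, -0.2275). I'm moving now with the fingers shut.

Emit:
step_arm --increments '[[[-0.034, -0.033, 0, 0, 0, 0, 1], [-0.034, -0.033, 0, 0, 0, 0, 1], [-0.034, -0.033, 0, 0, 0, 0, 1], [-0.034, -0.033, 0, 0, 0, 0, 1], [-0.034, -0.033, 0, 0, 0, 0, 1]]]'

```text
t: 0.6
tool_pos: [0.3232, 0.2678, 0.4044]
tcp_rot: [0.228, 0.974, -0.0, -0.0]
force: [0.3, -0.1, -0.3]
opening: 0.0123
```

Emit:
step_arm --increments '[[[-0.034, -0.033, 0, 0, 0, 0, 1], [-0.034, -0.033, 0, 0, 0, 0, 1], [-0.034, -0.033, 0, 0, 0, 0, 1], [-0.034, -0.033, 0, 0, 0, 0, 1], [-0.034, -0.033, 0, 0, 0, 0, 1]]]'

```text
t: 1.1
tool_pos: [0.4024, 0.0443, 0.4046]
tcp_rot: [0.228, 0.974, 0.0, 0.0]
force: [1.7, 1.0, -0.6]
opening: -0.0002
```

Emit:
step_arm --increments '[[[-0.034, -0.033, 0, 0, 0, 0, 1], [-0.034, -0.033, 0, 0, 0, 0, 1], [-0.034, -0.033, 0, 0, 0, 0, 1], [-0.034, -0.033, 0, 0, 0, 0, 1], [-0.034, -0.033, 0, 0, 0, 0, 1]]]'

```text
t: 1.6
tool_pos: [0.4816, -0.1792, 0.4044]
tcp_rot: [0.228, 0.974, 0.0, -0.0]
force: [0.1, 0.8, 0.7]
opening: -0.0003
```

Emit:
step_arm --increments '[[[0, 0, 0, 0, 0, 7, 1], [0, 0, 0, 0, 0, 6.6, 1], [0, 0, 0, 0, 0, 0, 1], [0, 0, 0, 0, 0, 0, 1]]]'

```text
t: 2.0
tool_pos: [0.4814, -0.1769, 0.4045]
tcp_rot: [0.34, 0.94, -0.0, -0.0]
force: [-1.4, 0.3, -0.5]
opening: 0.0002
```

```bash
python3 - <<'E'
from h import *
from scipy.spatial.transform import Rotation as R
r=robot.read_state(); q=R.from_quat(r["tcp_rot"]); print(r["t"],r["tool_pos"],q.as_matrix().round(3),r["force"],r["opening"],q.inv().apply(np.array([.498,-.2275,.255])-r["tool_pos"]).round(4),r["joint_pos"])
E
```

```text
2.0 [ 0.48140148 -0.17694901  0.40445381] [[-0.769  0.639 -0.   ]
 [ 0.639  0.769  0.   ]
 [ 0.    -0.    -1.   ]] [-1.42815777  0.27232286 -0.45714217] 0.00017028165839278668 [-0.0452 -0.0282  0.1494] [-3.52239664e-01 -1.92972551e-03  8.35373025e-02  1.65673981e+00
 -7.63857918e-06  3.41470028e-01]
```

Emit:
step_arm --increments '[[[-0.0226, -0.0141, 0.035, 0, 0, 0, 1], [-0.0226, -0.0141, 0.035, 0, 0, 0, 1], [0, 0, 0.04, 0, 0, 0, 1], [0, 0, 0.039, 0, 0, 0, 1], [0, 0, 0, 0, 0, 0, 1]]]'

```text
t: 2.5
tool_pos: [0.4965, -0.2267, 0.2504]
tcp_rot: [0.34, 0.94, 0.0, -0.004]
force: [-1.5, -0.1, -0.4]
opening: -0.0
```

```bash
python3 - <<'E'
from h import *
a=robot.read_camera("top")[:,:,::-1]; s=robot.read_camera("scene")[:,:,::-1]
i=[robot.camera_info(n) for n in("top","scene")]
v=cv2.resize(np.hstack([a[145:285,290:430],cv2.resize(s[60:165,150:255],(140,140),interpolation=0)]),None,fx=2.8,fy=2.8,interpolation=cv2.INTER_NEAREST); cv2.imwrite("pics/near.png",v)
r=robot.read_state(); print(r["tool_pos"],r["force"])
E
```

```text
[ 0.49796041 -0.2272826   0.25653238] [ 0.90768501 -0.67797723  0.45797956]
```

View pics/near.png

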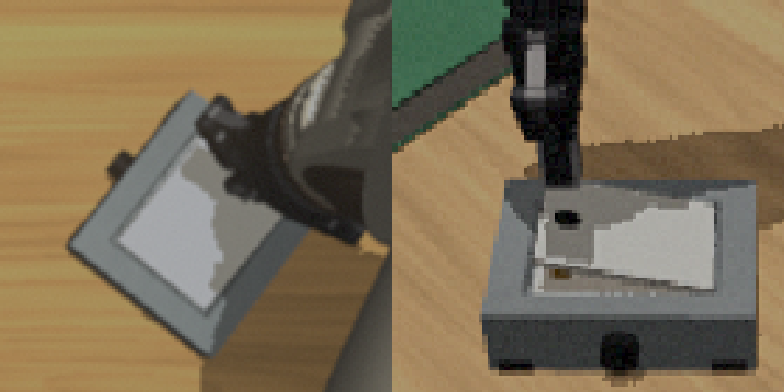

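The scene view shows the shut tips at about (562,185) in the crop, directly above the dot at (567,218). The gap fits the expected height of about 25 mm. Pressing down gradually now.

Emit:
step_arm --increments '[[[0, 0, 0.01, 0, 0, 0, 1], [0, 0, 0.008, 0, 0, 0, 1], [0, 0, 0.003, 0, 0, 0, 1], [0, 0, 0.003, 0, 0, 0, 1], [0, 0, 0, 0, 0, 0, 1]]]'

```text
t: 3.1
tool_pos: [0.4981, -0.2277, 0.232]
tcp_rot: [0.342, 0.94, -0.0, 0.0]
force: [-0.2, 0.6, 1.5]
opening: -0.0001
```

Emit:
step_arm --increments '[[[0, 0, 0.003, 0, 0, 0, 1], [0, 0, 0.003, 0, 0, 0, 1], [0, 0, 0.003, 0, 0, 0, 1], [0, 0, 0, 0, 0, 0, 1]]]'

```text
t: 3.5
tool_pos: [0.4981, -0.2277, 0.2224]
tcp_rot: [0.342, 0.94, 0.0, 0.0]
force: [1.6, -0.8, 2.5]
opening: -0.0001
```

Emit:
step_arm --increments '[[[0, 0, 0.002, 0, 0, 0, 1], [0, 0, 0.002, 0, 0, 0, 1], [0, 0, 0, 0, 0, 0, 1]]]'

```text
t: 3.8
tool_pos: [0.498, -0.2277, 0.2184]
tcp_rot: [0.342, 0.94, 0.0, -0.0]
force: [2.0, -1.8, 2.3]
opening: -0.0001
```

Emit:
step_arm --increments '[[[0, 0, 0.002, 0, 0, 0, 1], [0, 0, 0.001, 0, 0, 0, 1], [0, 0, 0, 0, 0, 0, 1]]]'

```text
t: 4.1
tool_pos: [0.4979, -0.2277, 0.2155]
tcp_rot: [0.342, 0.94, 0.0, -0.0]
force: [1.9, -1.7, 2.9]
opening: 0.0002
```

The force is lower than the 6 N I expected from the catch, so I'll look before going on.

```bash
python3 - <<'E'
from h import *
s=robot.read_camera("scene")[:,:,::-1]
cv2.imwrite("pics/p1.png",cv2.resize(s[80:170,155:265],None,fx=6,fy=6,interpolation=cv2.INTER_NEAREST))
r=robot.read_state(); print(r["tool_pos"],r["force"],r["wrist_torque"])
E
```

```text
[ 0.49791817 -0.22762539  0.21547787] [ 1.66650393 -1.01555562  3.38228568] [-0.26365339 -0.47896934  0.02059649]
```

View pics/p1.png

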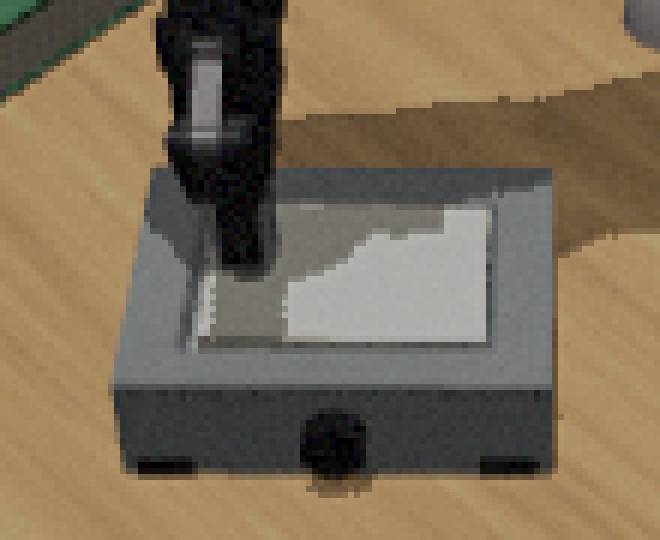

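The plate has come down and is nearly flush under the tips. I'll press the last millimetres until the force rises at the floor.

Emit:
step_arm --increments '[[[0, 0, 0.001, 0, 0, 0, 1], [0, 0, 0.001, 0, 0, 0, 1], [0, 0, 0, 0, 0, 0, 1]]]'

```text
t: 4.45
tool_pos: [0.498, -0.2277, 0.2135]
tcp_rot: [0.342, 0.94, 0.0, -0.0]
force: [1.2, -1.0, 3.8]
opening: -0.0002
```

Emit:
step_arm --increments '[[[0, 0, 0.0005, 0, 0, 0, 1], [0, 0, 0, 0, 0, 0, 1]]]'

```text
t: 4.65
tool_pos: [0.4979, -0.2277, 0.2135]
tcp_rot: [0.342, 0.94, -0.0, 0.0]
force: [0.0, -0.6, 7.3]
opening: 0.0001
```

Force is rising at the expected floor height (tip at z≈0.040). Pressing a little more.

Emit:
step_arm --increments '[[[0, 0, 0.0005, 0, 0, 0, 1], [0, 0, 0, 0, 0, 0, 1], [0, 0, 0, 0, 0, 0, 1]]]'

```text
t: 4.95
tool_pos: [0.4979, -0.2276, 0.2135]
tcp_rot: [0.342, 0.94, -0.0, 0.0]
force: [-0.3, -0.4, 10.0]
opening: -0.0
```

Emit:
step_arm --increments '[[[0, 0, 0.0005, 0, 0, 0, 1], [0, 0, 0, 0, 0, 0, 1], [0, 0, 0, 0, 0, 0, 1]]]'

```text
t: 5.25
tool_pos: [0.4979, -0.2276, 0.2134]
tcp_rot: [0.342, 0.94, -0.0, 0.0]
force: [-2.3, 0.6, 13.7]
opening: 0.0
```

Emit:
step_arm --increments '[[[0, 0, 0.0005, 0, 0, 0, 1], [0, 0, 0, 0, 0, 0, 1], [0, 0, 0, 0, 0, 0, 1]]]'

```text
t: 5.55
tool_pos: [0.4979, -0.2276, 0.2134]
tcp_rot: [0.342, 0.94, -0.0, 0.0]
force: [-3.5, 0.5, 17.0]
opening: 0.0001
```

Emit:
step_arm --increments '[[[0, 0, -0.003, 0, 0, 0, 1], [0, 0, -0.01, 0, 0, 0, 1], [0, 0, -0.04, 0, 0, 0, 1], [0, 0, -0.05, 0, 0, 0, 1], [0, 0, -0.05, 0, 0, 0, 1]]]'

```text
t: 6.05
tool_pos: [0.4974, -0.2273, 0.3659]
tcp_rot: [0.342, 0.94, 0.0, -0.001]
force: [1.3, 0.3, -0.4]
opening: 0.0003
```

Emit:
step_arm --increments '[[[0.0, 0.05, 0, 0, 0, 0, 1], [0.0, 0.05, 0, 0, 0, 0, 1], [0.0, 0.05, 0, 0, 0, 0, 1], [0.0, 0.05, 0, 0, 0, 0, 1], [0, 0, 0, 0, 0, 0, 1]]]'

```text
t: 6.55
tool_pos: [0.6288, -0.0699, 0.3628]
tcp_rot: [0.339, 0.941, 0.0, -0.001]
force: [-0.6, -0.7, -0.6]
opening: -0.0003
```

```bash
python3 - <<'E'
from h import *
a=robot.read_camera("top")[:,:,::-1]; s=robot.read_camera("scene")[:,:,::-1]
cv2.imwrite("pics/top9.png",a);cv2.imwrite("pics/scene9.png",s)
v=cv2.resize(np.hstack([a[160:290,300:430],cv2.resize(s[85:175,160:260],(144,130),interpolation=0)]),None,fx=2.8,fy=2.8,interpolation=cv2.INTER_NEAREST); cv2.imwrite("pics/end.png",v)
r=robot.read_state(); print(r["t"],r["tool_pos"],r["force"])
E
```

```text
6.65 [ 0.62674778 -0.07324591  0.36372361] [ 0.18007622 -0.05203562  0.26594416]
```

View pics/end.png

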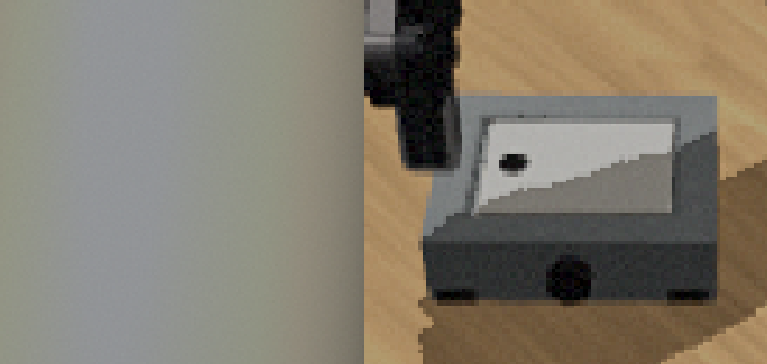

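In the scene view the plate looks flush, with an even gap all round. The arm blocks the top camera, so I'll move it aside and triangulate the dot's height.

Emit:
step_arm --increments '[[[0.05, 0, 0, 0, 0, 0, 1], [0.05, 0, 0, 0, 0, 0, 1], [0.05, 0, 0, 0, 0, 0, 1], [0.05, 0, 0, 0, 0, 0, 1], [0.05, 0, 0, 0, 0, 0, 1]]]'

```text
t: 7.15
tool_pos: [0.4324, 0.0858, 0.3647]
tcp_rot: [0.343, 0.939, 0.0, 0.0]
force: [0.4, 0.4, -0.2]
opening: -0.0003
```

Emit:
step_arm --increments '[[[0.03, 0.04, 0, 0, 0, 0, 1], [0.03, 0.04, 0, 0, 0, 0, 1], [0.03, 0.04, 0, 0, 0, 0, 1], [0.03, 0.04, 0, 0, 0, 0, 1], [0, 0, 0, 0, 0, 0, 1]]]'

```text
t: 7.65
tool_pos: [0.445, 0.289, 0.3639]
tcp_rot: [0.34, 0.94, -0.0, -0.001]
force: [-0.6, -1.0, -0.6]
opening: 0.0001
```

```bash
python3 - <<'E'
from h import *
a=robot.read_camera("top")[:,:,::-1].copy(); s=robot.read_camera("scene")[:,:,::-1].copy()
cv2.imwrite("pics/end2.png",np.hstack([cv2.resize(a,(400,300)),cv2.resize(s,(400,300))]))
p=dot(a,373,211);q=dot(s,196,122,7);print(p,q,cross(p[0],q[0]))
E
```

```text
((np.float64(371.16763285024155), np.float64(210.9256038647343)), np.int32(44)) ((np.float64(195.9808533916849), np.float64(124.38840262582058)), np.int32(25)) (array([ 0.49802944, -0.22676743,  0.0394864 ]), np.float64(0.0027468911837557866))
```

View pics/end2.png

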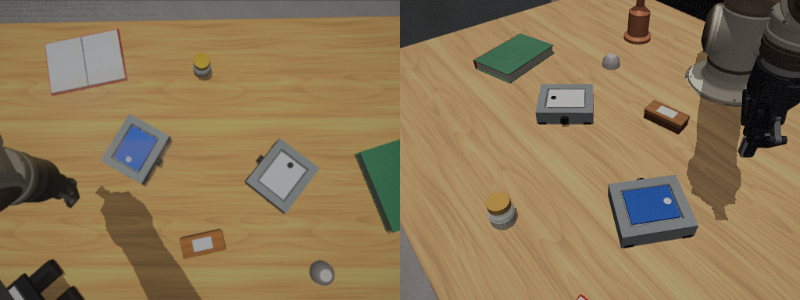

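The dot is now at z = 39.5 mm, against 40 mm when flush. The white plate is level in its recess, at (565,98) in the right-hand picture. The blue plate is unchanged and the arm is clear.

```bash
python3 -c "
from rig import robot
print(robot.finish_job())"
```

```text
the job is handed in; nothing more can be done
None
```

The white plate is pressed home and the job is handed in, at about 7.8 s on the robot's clock. I pressed straight down on the black dot with shut fingers until the plate met the recess floor, peaking at about 17 N. Then I lifted off and moved the arm clear.

**Last checks:**
- **Height of the dot:** it went from 56.8 mm to 39.5 mm by triangulation, against 40 mm when flush. The two camera rays missed each other by about 3 mm.
- **Tip at contact:** the fingertips stopped at about 40 mm, where the force rose steeply, as expected for the floor.
- **Final pictures:** the white plate looks level. The blue plate looks unchanged by eye (I did not measure it). Nothing is touching the robot.

**One disagreement:** while the catch slid, the wrist read only about 2–4 N, less than the roughly 6 N given. The plate's final height shows the catch went down anyway.

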